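Offer a slat up to its halving joint

TASK

Pull the knob of the steel retaining bolt on the holder all the way out to its stop, then take the notched wooden slat out of the holder and carry it over the freshly varnished upright panel to the frame. Finish while still holding the slat level about 1 cm above the open notch in the frame's rail, centred over it and squarely across the rail, so that glue can be brushed on: do not let go and do not lower it in. Touch neither the panel nor the frame, leave the bolt drawn, and leave the glue bottle, mallet and square where they are.

Things in the scene. Friction and masses are not known exactly. Their poses are not given: they have to be found in the camera images.
- slat: Loose pine slat 160 (its x) x 40 (y) x 32 mm high, about 0.12 kg; origin at the centre of its underside. A notch 42 mm wide, 16 mm deep runs across the middle of the underside, so there only the upper 16 mm is wood; same either way round. Starts in the holder, along its x, +x end under the bolt. Pinch across y at the middle; keep fingertips above the underside so they clear the rail at the end.
- holder: Fixed plywood holder, either side of the panel; origin on the bench under the slat's middle, x = way the bolt is pulled. Base 12 mm thick, 100 mm wide, x -95 to 155 mm; the slat's underside lies on it, 12 mm up. Corner blocks (x -77 to -53 and 43 to 67, 22 to 34 off the centre line) rise to 24 mm, end stop (x -88) to 32, bolt's block and cheeks (x 86 to 126) to 54. Slat's sides are free between.
- bolt (a joint): Travel of the steel retaining bolt along the holder's +x, in m: near 0 (0 to 0.006 at the start) it covers the slat's end by about 22 mm, 0.035 is fully out at its stop. A spring-loaded ball drags on it: about 4 N to slide, and it stays where it is left.
- bolt_knob (a point): Centre of the top face of the bolt's upright steel knob, 95 mm above the bench: a vertical cylinder 18 mm across and 40 mm tall standing on the flat bolt (17 mm wide, top at 55 mm), 110 mm from the holder's origin along its x when the bolt is fully in. It moves with the bolt.
- frame: Fixed frame on a 12 mm plywood board 270 x 170 mm; origin on the bench under the open notch. A pine rail 40 mm wide runs along its x from -70 to 160 mm, top 44 mm above the bench. An identical slat is already fitted across it, flush on top, centred at x = 115 mm. The loose slat belongs across the rail (along the frame's y) over the origin, either way round.
- frame_notch (a point): Centre of the mouth of the open notch, at the level of the rail's top (44 mm above the bench). The notch is 42 mm long along the rail, 16 mm deep, open to both sides of the rail. The slat's underside must end about 10 mm above this point.
- panel: Fixed, freshly varnished dark wooden panel standing on edge between holder and frame, 320 mm long (its x), 18 mm thick (y), its top 110 mm above the bench, held in two feet 63 mm wide; origin on the bench under its middle. Do not touch.
- panel_top (a point): Middle of the panel's top edge, 110 mm above the bench.
- glue: Bystander: white glue bottle, 60 mm across, 150 mm tall, standing beyond the panel; origin under its centre.
- mallet: Bystander: wooden mallet lying on the bench to the left, about 310 mm long, 60 mm high; origin on the bench under its handle.
- square: Bystander: try square lying on the bench to the right, dark stock 110 mm long and steel blade 180 mm; origin under the middle of the stock.

How it is judged:
By the outcome, as a careful person would: the job done as asked, in the order asked, and still so for the second after the job is handed in, while the arm keeps its last pose, push and grip.
It also fails if it takes over 58 s, if anything falls off the work surface, if the arm or the gripper's body presses on something with over 40 N, if the wrist force passes 120 N, or if a joint passes its speed limit or range.

ROBOT

A 7-joint arm with a two-finger parallel gripper is mounted at the origin on the work surface. World frame = base frame: x ahead of the robot, y to its left, z up, the work surface at z = 0. Lengths are in mm, angles in rad, forces in N, time in s.
With the tool pointing down it reaches from about 400 to 875 mm from the base axis. Payload 4.4 kg.
Tool frame: the origin (TCP) lies midway between the tips of the shut fingers; the grasp point (between the pads) lies 19 mm behind it; z points along the fingers, y is the line along which they close (so a half turn about z gives the same grasp; the last joint's range is limited). The gripper opens to 85 mm and grips with 20 to 120 N. Pads are 22 mm wide; open, the fingers measure 114 mm over their backs; the gripper's body (76 mm by 85 mm) begins 54 mm behind the grasp point. The pads swing forward as they close: fully open they stand 13 mm farther back than shut.
Start: joints at [-1.308, 0.628, 0.038, 1.517, -0.027, 0.996, -0.02], TCP at [209.866, 615.202, 231.313] pointing down, gripper open.
Joint ranges: [-3.06, 3.06], [-0.37, 2.12], [-1.25, 1.32], [0.18, 2.47], [-1.1, 4.24], [0.23, 1.98], [-2.94, 2.94]. Speed limits (rad/s): [2.57, 2.57, 3.14, 3.14, 3.14, 3.14, 3.14].

INTERFACE

Orientations are given as [roll, pitch, yaw] about the fixed x, y, z axes, in that order (R = Rz(yaw) Ry(pitch) Rx(roll)).
In Python, from cell import ctrl, get_image, get_calibration gives the robot as it stands.
- The arm moves only by the shell command python3 -m creep 'ROWS'. ROWS is JSON, a list of rows, each an object of numbers: "dx", "dy", "dz": the shift along the world's x, y, z normalised to -1 to 1, where 1 is 0.4 m; "rx", "ry", "rz": the turn, a rotation vector about the world's x, y, z normalised to -1 to 1, where 1 is 2 pi rad; "grip": the closure, from -1 (fully open) to 1 (shut). A call has exactly 5 rows; each row is the pose to reach, as a shift and turn from the pose commanded when the call began, turning the shorter way round; what a row does not reach only later rows make up. A row lasts 1/8 s, in which the tool goes at most 62.5 mm and 10.7 degrees, less where a joint would pass 70% of its speed; a pose out of reach is approached as far as the arm can. A call with a number of a shift or a turn outside -1 to 1 is refused whole. A call with a gripper value outside its range is refused whole. The fingers move at their own pace and stop on an object; the grip force is fixed at half the most. Time passes only in rows, so rows that repeat a pose let the fingers close, or fill a call up. It gives the time, the measured TCP pose, the force, the opening and the grip force at its end, in the units of the state.
- ctrl.read_state(): the state, without advancing time (a new reading comes with each control period).
- get_image(name): name is "scene" or "top" or "wrist"; returns the picture (400x640x3 uint8, red, green, blue); there is no depth.
- get_calibration(name): a dict with "mtx" (3x3 intrinsics, pixels), "world_from_camera" (4x4, takes a point from camera to world coordinates). Camera axes: x right, y down, z forward; pixel columns grow to the right and rows downward; lengths in mm; the calibration is good to about 2 mm. A picture is of the moment at which its call begins: read the wrist's pose just before it. get_calibration takes no time and is no camera call; for the wrist camera it gives the pose at the moment of the call.
- ctrl.finish_job(): hands the job in; it is judged then, once.
The state is a dict: "clock": time; "qpos": joint angles; "qd": joint speeds; "tau": joint torques, N m; "eef_pos": TCP position; "tool_rot": TCP orientation; "force": force on the tool from outside, world axes, zero at the start; "torque": the same for the moment, N m; "width": finger opening in mm; "gripper_force": force on a finger pad.
Only numpy, scipy, OpenCV 4.12 (cv2) and the standard library are available. Lean on these libraries where they do the work, as an engineer would, in place of code of your own. Each camera call takes 0.05 s, during which the arm holds its last target. There are 200 camera calls.

## Working session

There is one attempt and no reset: what is moved stays moved. The work goes in short steps, Python scripts to look and compute and a shell command to move; the robot and the scene stay as the last step left them, time stands still between calls to the robot, and variables do not carry over. Pictures are saved under pics/ and viewed, at most 10 in all, crops included, and the job is handed in when it is done.

```bash
ls; mkdir -p pics
python3 - <<'E'
from cell import ctrl,get_image,get_calibration
import cv2
s=ctrl.read_state();print(s)
for n in("scene","top"):
    cv2.imwrite(f"pics/{n}0.png",cv2.cvtColor(get_image(n),cv2.COLOR_RGB2BGR));c=get_calibration(n);print(n,c)
E
```

```text
pics
{'clock': 0.0, 'qpos': array([-1.30783453,  0.62935219,  0.03845709,  1.51839414, -0.0270193 ,
        0.99629609, -0.02001349]), 'qd': array([ 0.00146144,  0.00036567,  0.00119498,  0.00024041, -0.00085127,
       -0.00064462, -0.00108449]), 'tau': array([ 9.65188428e-05, -5.63395071e+01,  1.22613665e+00, -1.93440932e+01,
        1.10665176e-02,  1.03984843e-02, -7.94905048e-06]), 'eef_pos': array([209.63621275, 614.59045543, 230.37707574]), 'tool_rot': array([-3.13966135e+00,  1.91504451e-05,  2.81279404e+00]), 'force': array([-0.04916813,  0.41765239,  1.17951445]), 'torque': array([ 0.03001535, -0.00080909,  0.00536081]), 'gripper_force': 0.0, 'width': 85.80037474589038}
scene {'mtx': array([[430.07202126,   0.        , 313.68611883],
       [  0.        , 430.07202126, 200.48456964],
       [  0.        ,   0.        ,   1.        ]]), 'world_from_camera': array([[-8.81653948e-01,  2.99487174e-01, -3.64683079e-01,
         1.11371542e+03],
       [ 4.71893464e-01,  5.56757895e-01, -6.83620658e-01,
         9.50646352e+02],
       [-1.69543543e-03, -7.74808414e-01, -6.32193837e-01,
         9.83153428e+02],
       [ 0.00000000e+00,  0.00000000e+00,  0.00000000e+00,
         1.00000000e+00]])}
top {'mtx': array([[414.35562901,   0.        , 316.03430632],
       [  0.        , 414.35562901, 201.36390375],
       [  0.        ,   0.        ,   1.        ]]), 'world_from_camera': array([[ 1.78609217e-02, -9.82183944e-01,  1.87071341e-01,
         3.77839359e+02],
       [-9.99681076e-01, -1.42018371e-02,  2.08819211e-02,
        -7.73134534e+00],
       [-1.78531309e-02, -1.87384650e-01, -9.82124360e-01,
         1.43764994e+03],
       [ 0.00000000e+00,  0.00000000e+00,  0.00000000e+00,
         1.00000000e+00]])}
```

View pics/top0.png

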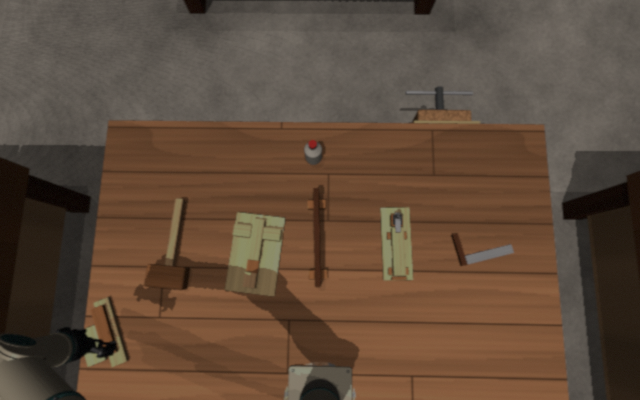

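View pics/scene0.png

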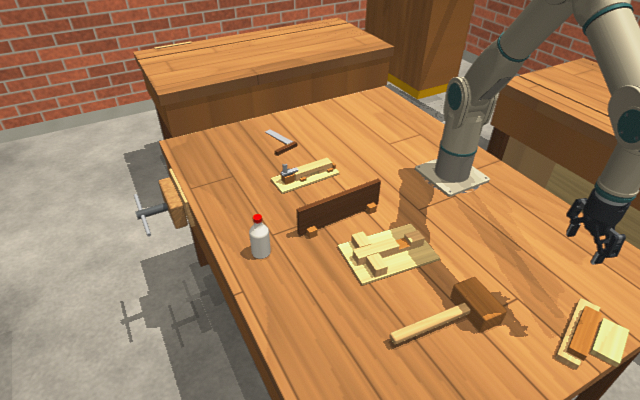

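Top: the holder is near (397,243) with its bolt at about (398,222) away from the robot. The panel is at col 319 and the frame near (255,253). The bottle is at (313,152), the mallet at (170,250) and the square at (480,252). The scene view agrees. I'll enlarge both.

Run:
```python
import cv2
for n,(x0,x1,y0,y1) in dict(top=(222,422,180,305),scene=(265,445,150,285)).items():
    k=4 if n=="top" else 4.4
    a=cv2.imread(f"pics/{n}0.png")[y0:y1,x0:x1];cv2.imwrite(f"pics/{n}0c.png",cv2.convertScaleAbs(cv2.resize(a,None,fx=k,fy=k,interpolation=cv2.INTER_CUBIC),alpha=1.3))
```

```text
(no output)
```

View pics/top0c.png

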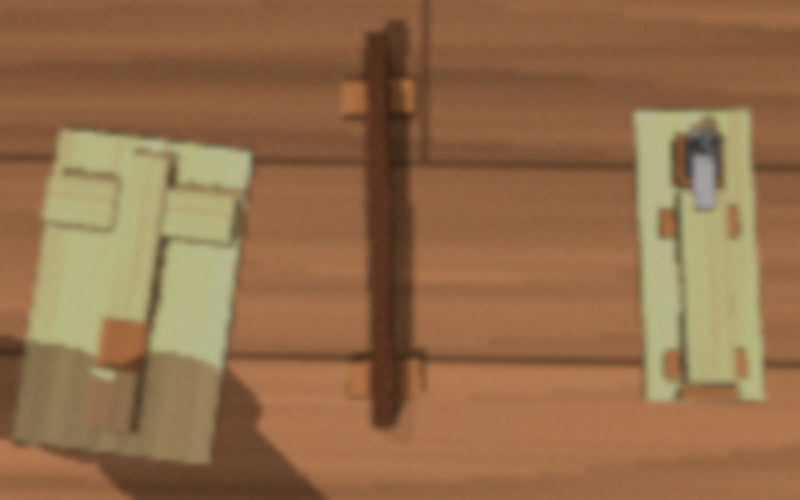

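View pics/scene0c.png

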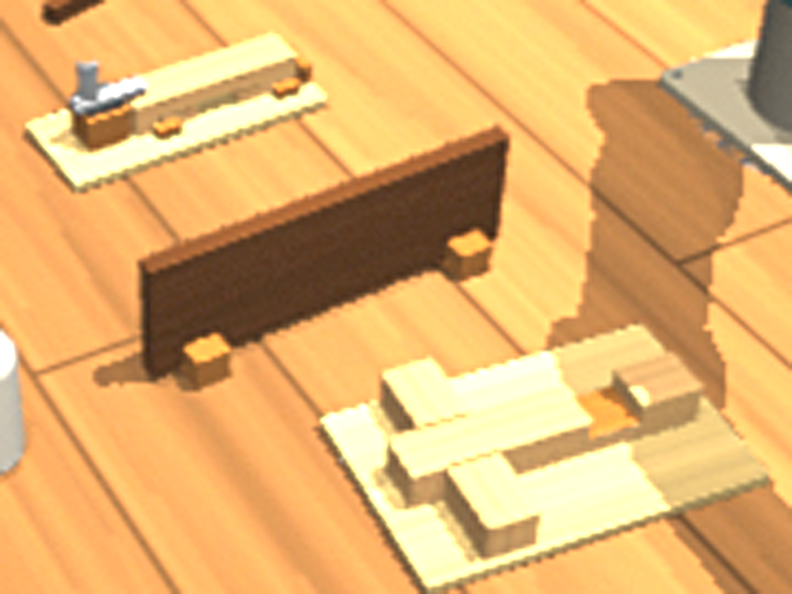

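```bash
cat > h.py <<'E'
import numpy as np,cv2
def ray(c,p):
    K,T=c["mtx"],c["world_from_camera"]
    d=T[:3,:3]@np.linalg.solve(K,[p[0],p[1],1.]);return T[:3,3],d/np.linalg.norm(d)
def onz(c,p,z): o,d=ray(c,p);return o+d*(z-o[2])/d[2]
def tri(*cp):
    A=[];b=[]
    for c,p in cp:
        o,d=ray(c,p);P=np.eye(3)-np.outer(d,d);A.append(P);b.append(P@o)
    A=np.vstack(A);b=np.hstack(b);x=np.linalg.lstsq(A,b,rcond=None)[0]
    return x,np.abs(A@x-b).max()
def proj(c,X):
    q=np.linalg.inv(c["world_from_camera"])@np.r_[X,1];q=c["mtx"]@q[:3];return q[:2]/q[2]
E
python3 - <<'E'
from h import *
from cell import get_calibration
np.set_printoptions(precision=1,suppress=True)
t,s=get_calibration("top"),get_calibration("scene");w=get_calibration("wrist")
T=lambda c:(222+(c[0]+.5)/4-.5,180+(c[1]+.5)/4-.5)
S=lambda c:(265+(c[0]+.5)/4.4-.5,150+(c[1]+.5)/4.4-.5)
for n,a,b in [("hTL",(635,110),(80,183)),("hTR",(750,109),(28,128)),("hBL",(648,402),(326,97)),
 ("pF",(376,33),(145,263)),("pN",(385,425),(505,131)),
 ("fTL",(62,128),(430,585)),("fTR",(253,150),(322,420)),("fBR",(212,463),(640,327)),("fBL",(14,440),(768,478)),("knob",(705,123),(87,66))]:
    print(n,*tri((t,T(a)),(s,S(b))))
for p in [(635,110),(750,109),(765,400),(648,402)]: print(onz(t,T(p),12))
print("notch",onz(t,T((124,342)),40), "railfar",onz(t,T((155,152)),44))
print(w["world_from_camera"],w["mtx"])
E
```

```text
hTL [ 630.1 -200.6   13.5] 1.7160419918478738
hTR [ 633.6 -301.7    6.2] 1.896222899835152
hBL [ 382.9 -210.6   11. ] 0.45982993963167473
pF [675.7  22.5 111. ] 0.11377851222766822
pN [359.5  10.9 109.5] 1.2189425207727425
fTL [608.  298.4  12.8] 0.7488057968294584
fTR [591.3 131.    9.7] 0.9434040906202199
fBR [324.4 157.5   6.4] 0.858241249425248
fBL [341.5 325.6   5.5] 0.2990585290763761
knob [ 602.5 -244.3   96.9] 4.3501092252215585
[ 632.2 -202.    12. ]
[ 634.6 -301.8   12. ]
[ 385.8 -308.4   12. ]
[ 382.4 -210.1   12. ]
notch [423.9 230.3  40. ] railfar [584.2 210.6  44. ]
[[  0.3   0.9   0.3 142.6]
 [  0.9  -0.3  -0.1 636.9]
 [ -0.    0.3  -1.  374.5]
 [  0.    0.    0.    1. ]] [[281.6   0.  317.6]
 [  0.  281.6 199.9]
 [  0.    0.    1. ]]
```

```bash
python3 -m creep '[{"dx":0.1,"dy":-0.1,"dz":0.01,"rz":0.01},{"dx":0.2,"dy":-0.2,"dz":0.02,"rz":0.025},{"dx":0.3,"dy":-0.32,"dz":0.04,"rz":0.04},{"dx":0.4,"dy":-0.44,"dz":0.05,"rz":0.057},{"dx":0.5,"dy":-0.56,"dz":0.05,"rz":0.057}]'
```

```text
$[0]: bad value
```

```bash
python3 -m creep '[{"dx":0.05,"dy":-0.13},{"dx":0.1,"dy":-0.27},{"dx":0.15,"dy":-0.41},{"dx":0.2,"dy":-0.55},{"dx":0.22,"dy":-0.7}]'
```

```text
$[0]: bad value
```

```bash
python3 -m creep '[{"dx":0.1,"dy":-0.1,"dz":0.01,"rx":0,"ry":0,"rz":0.01,"grip":-1},{"dx":0.2,"dy":-0.2,"dz":0.02,"rx":0,"ry":0,"rz":0.025,"grip":-1},{"dx":0.3,"dy":-0.32,"dz":0.04,"rx":0,"ry":0,"rz":0.04,"grip":-1},{"dx":0.4,"dy":-0.44,"dz":0.05,"rx":0,"ry":0,"rz":0.057,"grip":-1},{"dx":0.5,"dy":-0.56,"dz":0.05,"rx":0,"ry":0,"rz":0.057,"grip":-1}]'
```

```text
clock: 0.72
eef_pos: [410.6, 390.0, 251.5]
tool_rot: [3.141, 0.0, -3.111]
force: [0.1, 0.3, 0.9]
width: 85.0
gripper_force: 0.0
```

```bash
python3 -m creep '[{"dx":0.05,"dy":-0.14,"dz":0,"rx":0,"ry":0,"rz":0,"grip":-1},{"dx":0.1,"dy":-0.28,"dz":0,"rx":0,"ry":0,"rz":0,"grip":-1},{"dx":0.15,"dy":-0.42,"dz":0,"rx":0,"ry":0,"rz":0,"grip":-1},{"dx":0.2,"dy":-0.56,"dz":0,"rx":0,"ry":0,"rz":0,"grip":-1},{"dx":0.25,"dy":-0.7,"dz":0,"rx":0,"ry":0,"rz":0,"grip":-1}]'
python3 - <<'E'
from cell import *
import cv2,pickle
c=get_calibration("wrist");a=get_image("wrist");pickle.dump(c,open("w1.pkl","wb"))
cv2.imwrite("pics/w1.png",cv2.cvtColor(a,cv2.COLOR_RGB2BGR))
E
python3 -m creep '[{"dx":0.03,"dy":-0.14,"dz":0,"rx":0,"ry":0,"rz":0,"grip":-1},{"dx":0.05,"dy":-0.28,"dz":0,"rx":0,"ry":0,"rz":0,"grip":-1},{"dx":0.06,"dy":-0.42,"dz":0,"rx":0,"ry":0,"rz":0,"grip":-1},{"dx":0.07,"dy":-0.56,"dz":0,"rx":0,"ry":0,"rz":0,"grip":-1},{"dx":0.08,"dy":-0.7,"dz":0,"rx":0,"ry":0,"rz":0,"grip":-1}]'
```

```text
clock: 1.35
eef_pos: [509.8, 109.8, 251.2]
tool_rot: [3.142, -0.0, -3.112]
force: [0.4, -0.0, -0.3]
width: 85.7
gripper_force: 0.0
clock: 2.02
eef_pos: [541.3, -169.8, 251.1]
tool_rot: [3.141, -0.0, -3.112]
force: [1.3, 0.8, 0.4]
width: 85.3
gripper_force: 0.0
```

```bash
cat > shot.py <<'E'
import sys,pickle,cv2
from cell import *
n=sys.argv[1]
c=get_calibration("wrist");a=get_image("wrist");pickle.dump(c,open(n+".pkl","wb"))
cv2.imwrite(f"pics/{n}.png",cv2.cvtColor(a,cv2.COLOR_RGB2BGR))
E
python3 shot.py w2
python3 -m creep '[{"dx":0,"dy":-0.14,"dz":-0.05,"rx":0,"ry":0,"rz":0,"grip":-1},{"dx":0,"dy":-0.21,"dz":-0.1,"rx":0,"ry":0,"rz":0,"grip":-1},{"dx":0,"dy":-0.21,"dz":-0.15,"rx":0,"ry":0,"rz":0,"grip":-1},{"dx":0,"dy":-0.21,"dz":-0.15,"rx":0,"ry":0,"rz":0,"grip":-1},{"dx":0,"dy":-0.21,"dz":-0.15,"rx":0,"ry":0,"rz":0,"grip":-1}]'
python3 shot.py w3
python3 - <<'E'
import cv2,numpy as np
a=cv2.imread("pics/w2.png");b=cv2.imread("pics/w3.png")
cv2.imwrite("pics/w23.png",np.vstack([a,b])[:, :])
E
python3 - <<'E'
import cv2,numpy as np
from h import *
import pickle
for n in("w2","w3"):
    c=pickle.load(open(n+".pkl","rb"))
    print(n,[proj(c,X).round() for X in [(478,-256,44),(590,-253,95),(383,-210,12),(635,-302,12)]])
E
```

```text
clock: 2.7
eef_pos: [542.0, -251.6, 191.8]
tool_rot: [3.141, 0.001, -3.111]
force: [0.4, -0.5, 0.7]
width: 85.5
gripper_force: 0.0
w2 [array([248., 123.]), array([244., 225.]), array([289.,  43.]), array([226., 233.])]
w3 [array([316., 125.]), array([316., 250.]), array([364.,  30.]), array([276., 252.])]
```

Run:
```python
import cv2,numpy as np
a=cv2.imread("pics/w2.png")[10:290,150:350];b=cv2.imread("pics/w3.png")[10:290,216:416]
k=np.hstack([cv2.resize(i,None,fx=2,fy=2,interpolation=cv2.INTER_CUBIC) for i in(a,b)])
cv2.imwrite("pics/w23.png",cv2.convertScaleAbs(k,alpha=1.2))
```

```text
(no output)
```

View pics/w23.png

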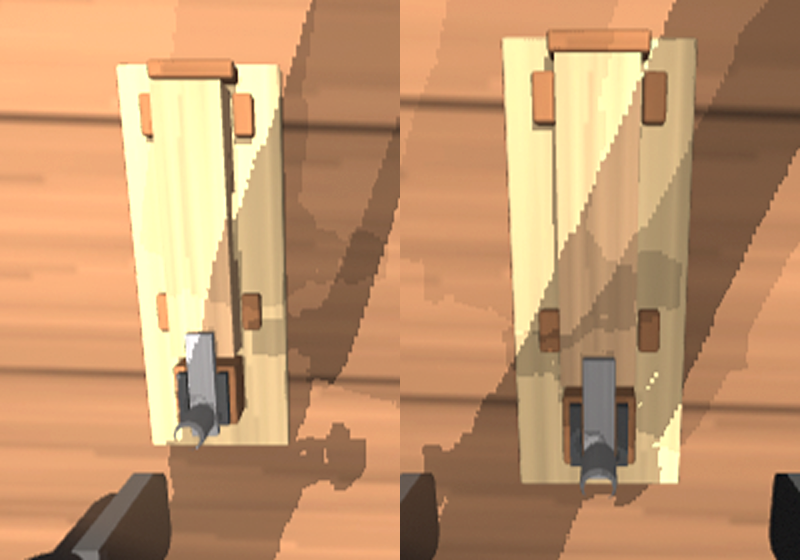

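Both views show the holder: knob disc at w2 (188,437) and w3 (599,487) in the crop, with base corners clear and the slat centred between the blocks.

Run:
```python
from h import *
import pickle
np.set_printoptions(precision=1,suppress=True)
a=pickle.load(open("w2.pkl","rb"));b=pickle.load(open("w3.pkl","rb"))
A=lambda p:(150+(p[0]+.5)/2-.5,10+(p[1]+.5)/2-.5)
B=lambda p:(216+(p[0]-400+.5)/2-.5,10+(p[1]+.5)/2-.5)
for n,p,q in [("knob",(188,437),(599,487)),("1",(117,64),(502,38)),("2",(279,65),(696,39)),("3",(287,445),(679,483)),("4",(152,445),(522,482)),("stopL",(148,62),(547,30)),("stopR",(237,62),(649,30)),("bolttipL",(186,333),(583,357)),("bolttipR",(214,333),(615,357))]:
    print(n,*tri((a,A(p)),(b,B(q))))
print("knob@95",onz(a,A((188,437)),95),onz(b,B((599,487)),95))
print("slat sides@44",[onz(b,B(p),44) for p in[(555,80),(642,80),(558,250),(638,250)]])
c=[onz(b,B(p),12) for p in[(502,38),(696,39),(679,483),(522,482)]];print(c,np.mean(c,0))
```

```text
knob [ 593.  -253.2   96. ] 0.07766205407449434
1 [ 384.1 -309.7    8.3] 0.21050896561757781
2 [ 382.  -210.     9.7] 0.15480998638156507
3 [ 629.1 -203.1   17.1] 0.3400128136197509
4 [ 632.7 -301.2   14.9] 0.49244938259460014
stopL [ 386.6 -284.3   29.8] 0.5322980655557217
stopR [ 382.  -234.6   17.8] 0.7986380253520906
bolttipL [ 541.7 -263.3   51.5] 0.35072373887851427
bolttipR [ 541.8 -246.6   48.6] 0.29551715858769967
knob@95 [ 593.4 -253.5   95. ] [ 593.4 -253.2   95. ]
slat sides@44 [array([ 410.4, -279.3,   44. ]), array([ 409.2, -238.6,   44. ]), array([ 487.9, -277.3,   44. ]), array([ 486.7, -236.8,   44. ])]
[array([ 385.3, -309. ,   12. ]), array([ 382.8, -210.3,   12. ]), array([ 631.2, -202.2,   12. ]), array([ 633.5, -301.4,   12. ])] [ 508.2 -255.7   12. ]
```

```bash
python3 -m creep '[{"dx":0.064,"dy":-0.002,"dz":0,"rx":0,"ry":0,"rz":0,"grip":-1},{"dx":0.128,"dy":-0.004,"dz":-0.05,"rx":0,"ry":0,"rz":0,"grip":-1},{"dx":0.128,"dy":-0.004,"dz":-0.14,"rx":0,"ry":0,"rz":0,"grip":-1},{"dx":0.128,"dy":-0.004,"dz":-0.23,"rx":0,"ry":0,"rz":0,"grip":-1},{"dx":0.128,"dy":-0.004,"dz":-0.32,"rx":0,"ry":0,"rz":0,"grip":-1}]'
python3 -m creep '[{"dx":0,"dy":0,"dz":0,"rx":0,"ry":0,"rz":0,"grip":-0.5},{"dx":0,"dy":0,"dz":0,"rx":0,"ry":0,"rz":0,"grip":0},{"dx":0,"dy":0,"dz":0,"rx":0,"ry":0,"rz":0,"grip":0.5},{"dx":0,"dy":0,"dz":0,"rx":0,"ry":0,"rz":0,"grip":1},{"dx":0,"dy":0,"dz":0,"rx":0,"ry":0,"rz":0,"grip":1}]'
```

```text
clock: 3.38
eef_pos: [593.8, -253.6, 63.5]
tool_rot: [-3.141, 0.002, -3.111]
force: [0.2, -1.0, -0.3]
width: 85.4
gripper_force: 0.0
clock: 4.0
eef_pos: [593.9, -252.8, 65.4]
tool_rot: [3.141, 0.002, -3.112]
force: [-1.5, 3.4, 7.1]
width: 16.3
gripper_force: 58.6
```

```bash
python3 -m creep '[{"dx":0.015,"dy":0,"dz":0,"rx":0,"ry":0,"rz":0,"grip":1},{"dx":0.03,"dy":0.001,"dz":0,"rx":0,"ry":0,"rz":0,"grip":1},{"dx":0.045,"dy":0.001,"dz":0,"rx":0,"ry":0,"rz":0,"grip":1},{"dx":0.06,"dy":0.002,"dz":0,"rx":0,"ry":0,"rz":0,"grip":1},{"dx":0.066,"dy":0.002,"dz":0,"rx":0,"ry":0,"rz":0,"grip":1}]'
python3 -m creep '[{"dx":0.003,"dy":0,"dz":0,"rx":0,"ry":0,"rz":0,"grip":1},{"dx":0.006,"dy":0,"dz":0,"rx":0,"ry":0,"rz":0,"grip":1},{"dx":0.009,"dy":0,"dz":0,"rx":0,"ry":0,"rz":0,"grip":1},{"dx":0.011,"dy":0,"dz":0,"rx":0,"ry":0,"rz":0,"grip":1},{"dx":0.011,"dy":0,"dz":0,"rx":0,"ry":0,"rz":0,"grip":1}]'
```

```text
clock: 4.62
eef_pos: [619.1, -252.1, 65.4]
tool_rot: [3.14, -0.0, -3.112]
force: [-4.3, 2.8, 9.2]
width: 15.8
gripper_force: 58.9
clock: 5.25
eef_pos: [623.3, -252.0, 65.4]
tool_rot: [3.14, -0.0, -3.112]
force: [-3.5, 2.9, 9.0]
width: 16.1
gripper_force: 58.9
```

```bash
python3 -m creep '[{"dx":0.002,"dy":0,"dz":0,"rx":0,"ry":0,"rz":0,"grip":1},{"dx":0.004,"dy":0,"dz":0,"rx":0,"ry":0,"rz":0,"grip":1},{"dx":0.006,"dy":0,"dz":0,"rx":0,"ry":0,"rz":0,"grip":1},{"dx":0.007,"dy":0,"dz":0,"rx":0,"ry":0,"rz":0,"grip":1},{"dx":0.007,"dy":0,"dz":0,"rx":0,"ry":0,"rz":0,"grip":1}]'
```

```text
clock: 5.88
eef_pos: [623.5, -251.9, 65.4]
tool_rot: [3.139, -0.005, -3.112]
force: [-9.3, 4.4, 13.4]
width: 15.6
gripper_force: 59.4
```

```bash
python3 -m creep '[{"dx":0.002,"dy":0,"dz":0,"rx":0,"ry":0,"rz":0,"grip":1},{"dx":0.005,"dy":0,"dz":0,"rx":0,"ry":0,"rz":0,"grip":1},{"dx":0.005,"dy":0,"dz":0,"rx":0,"ry":0,"rz":0,"grip":1},{"dx":0.005,"dy":0,"dz":0,"rx":0,"ry":0,"rz":0,"grip":1},{"dx":0.005,"dy":0,"dz":0,"rx":0,"ry":0,"rz":0,"grip":1}]'
```

```text
clock: 6.5
eef_pos: [623.5, -252.0, 65.3]
tool_rot: [3.138, -0.009, -3.113]
force: [-13.6, 4.4, 17.3]
width: 15.8
gripper_force: 59.8
```

```bash
python3 -m creep '[{"dx":-0.005,"dy":0,"dz":0,"rx":0,"ry":0,"rz":0,"grip":1},{"dx":-0.005,"dy":0,"dz":0,"rx":0,"ry":0,"rz":0,"grip":-1},{"dx":-0.005,"dy":0,"dz":0,"rx":0,"ry":0,"rz":0,"grip":-1},{"dx":-0.005,"dy":0,"dz":0,"rx":0,"ry":0,"rz":0,"grip":-1},{"dx":-0.005,"dy":0,"dz":0,"rx":0,"ry":0,"rz":0,"grip":-1}]'
python3 -m creep '[{"dx":0,"dy":0,"dz":0.1,"rx":0,"ry":0,"rz":0,"grip":-1},{"dx":0,"dy":0,"dz":0.2,"rx":0,"ry":0,"rz":0,"grip":-1},{"dx":-0.1,"dy":-0.004,"dz":0.27,"rx":0,"ry":0,"rz":0,"grip":-1},{"dx":-0.2,"dy":-0.006,"dz":0.27,"rx":0,"ry":0,"rz":0,"grip":-1},{"dx":-0.2,"dy":-0.006,"dz":0.27,"rx":0,"ry":0,"rz":0,"grip":-1}]'
python3 shot.py w4
python3 - <<'E'
import cv2
a=cv2.imread("pics/w4.png")[0:300,190:450]
cv2.imwrite("pics/w4c.png",cv2.convertScaleAbs(cv2.resize(a,None,fx=2,fy=2,interpolation=cv2.INTER_CUBIC),alpha=1.2))
E
```

```text
clock: 7.12
eef_pos: [626.4, -253.2, 63.2]
tool_rot: [-3.142, 0.0, -3.112]
force: [-0.3, 0.5, 0.4]
width: 85.0
gripper_force: 0.0
clock: 7.75
eef_pos: [543.0, -256.5, 171.8]
tool_rot: [-3.141, -0.003, -3.115]
force: [0.1, -0.7, 0.3]
width: 85.3
gripper_force: 0.0
```

View pics/w4c.png

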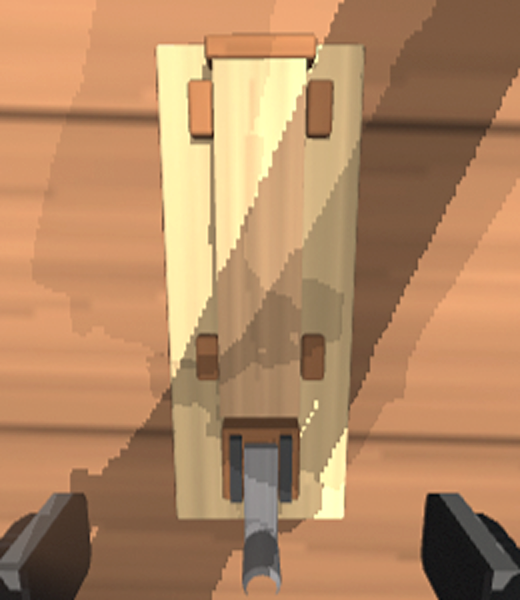

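The bolt is fully clear of the slat (tip now inside its block) and the slat lies undisturbed. I'll go down over its middle.

```bash
python3 -m creep '[{"dx":-0.1,"dy":-0.001,"dz":0,"rx":0,"ry":0,"rz":0,"grip":-1},{"dx":-0.162,"dy":-0.002,"dz":-0.08,"rx":0,"ry":0,"rz":0,"grip":-1},{"dx":-0.162,"dy":-0.002,"dz":-0.2,"rx":0,"ry":0,"rz":0,"grip":-1},{"dx":-0.162,"dy":-0.002,"dz":-0.3,"rx":0,"ry":0,"rz":0,"grip":-1},{"dx":-0.162,"dy":-0.002,"dz":-0.37,"rx":0,"ry":0,"rz":0,"grip":-1}]'
python3 -m creep '[{"dx":0,"dy":0,"dz":-0.017,"rx":0,"ry":0,"rz":0,"grip":-1},{"dx":0,"dy":0,"dz":-0.017,"rx":0,"ry":0,"rz":0,"grip":0},{"dx":0,"dy":0,"dz":-0.017,"rx":0,"ry":0,"rz":0,"grip":0.5},{"dx":0,"dy":0,"dz":-0.017,"rx":0,"ry":0,"rz":0,"grip":1},{"dx":0,"dy":0,"dz":-0.017,"rx":0,"ry":0,"rz":0,"grip":1}]'
```

```text
clock: 8.43
eef_pos: [482.5, -255.8, 21.0]
tool_rot: [3.141, -0.0, -3.111]
force: [0.7, -0.3, 0.9]
width: 85.4
gripper_force: 0.0
clock: 9.05
eef_pos: [482.5, -256.8, 17.9]
tool_rot: [-3.14, 0.002, -3.112]
force: [0.0, 1.1, 5.6]
width: 39.0
gripper_force: 61.2
```

```bash
python3 -m creep '[{"dx":0,"dy":0,"dz":0.03,"rx":0,"ry":0,"rz":0,"grip":1},{"dx":0,"dy":0,"dz":0.1,"rx":0,"ry":0,"rz":0,"grip":1},{"dx":0,"dy":0,"dz":0.2,"rx":0,"ry":0,"rz":0,"grip":1},{"dx":0,"dy":0,"dz":0.32,"rx":0,"ry":0,"rz":0,"grip":1},{"dx":0,"dy":0,"dz":0.45,"rx":0,"ry":0,"rz":0,"grip":1}]'
python3 shot.py w5
python3 - <<'E'
import cv2,pickle
from h import *
a=cv2.imread("pics/w5.png")
cv2.imwrite("pics/w5c.png",cv2.convertScaleAbs(a,alpha=1.2))
E
```

```text
clock: 9.68
eef_pos: [480.9, -256.1, 198.5]
tool_rot: [3.141, -0.0, -3.112]
force: [1.2, -0.3, -1.2]
width: 39.3
gripper_force: 60.5
```

View pics/w5c.png

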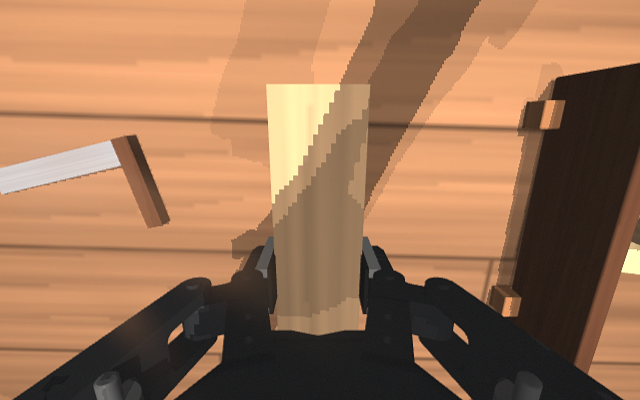

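```bash
python3 -m creep '[{"dx":0.03,"dy":0.14,"dz":0.02,"rx":0,"ry":0,"rz":0,"grip":1},{"dx":0.06,"dy":0.28,"dz":0.05,"rx":0,"ry":0,"rz":0,"grip":1},{"dx":0.09,"dy":0.42,"dz":0.05,"rx":0,"ry":0,"rz":0,"grip":1},{"dx":0.12,"dy":0.56,"dz":0.05,"rx":0,"ry":0,"rz":0,"grip":1},{"dx":0.15,"dy":0.7,"dz":0.05,"rx":0,"ry":0,"rz":0,"grip":1}]'
python3 shot.py w6
python3 -m creep '[{"dx":0,"dy":0.14,"dz":0,"rx":0,"ry":0,"rz":0,"grip":1},{"dx":0,"dy":0.25,"dz":0,"rx":0,"ry":0,"rz":0,"grip":1},{"dx":0,"dy":0.3,"dz":0,"rx":0,"ry":0,"rz":0,"grip":1},{"dx":0,"dy":0.3,"dz":0,"rx":0,"ry":0,"rz":0,"grip":1},{"dx":0,"dy":0.3,"dz":0,"rx":0,"ry":0,"rz":0,"grip":1}]'
python3 shot.py w7
python3 - <<'E'
import pickle,cv2
from h import *
from cell import ctrl
np.set_printoptions(precision=2,suppress=True)
ims=[]
for n in("w6","w7"):
    c=pickle.load(open(n+".pkl","rb"));p=proj(c,(424,230,44));print(n,p)
    u,v=int(p[0]),int(p[1]);u0=min(max(u-75,0),440);v0=min(max(v-70,0),220);print(u0,v0)
    a=cv2.imread(f"pics/{n}.png")[v0:v0+180,u0:u0+200]
    ims.append(cv2.resize(a,None,fx=3,fy=3,interpolation=cv2.INTER_CUBIC)[:, :])
for n,i in zip(("w6","w7"),ims): print(i.shape)
k=np.hstack(ims);k=cv2.resize(k,(800,360),interpolation=cv2.INTER_AREA)
cv2.imwrite("pics/w67.png",cv2.convertScaleAbs(k,alpha=1.2))
print(ctrl.read_state()["qpos"])
c=pickle.load(open("w5.pkl","rb"))
for z in (224,226,228): A,B=onz(c,(266.5,84),z),onz(c,(369.5,84),z);print(z,A,B,np.linalg.norm(A-B))
E
```

```text
clock: 10.35
eef_pos: [541.5, 25.3, 217.2]
tool_rot: [-3.141, 0.001, -3.113]
force: [-0.0, 0.4, -1.9]
width: 38.8
gripper_force: 60.7
clock: 11.02
eef_pos: [541.7, 140.9, 216.6]
tool_rot: [-3.14, -0.0, -3.115]
force: [0.0, -1.2, -1.1]
width: 38.9
gripper_force: 60.9
w6 [518.24  77.64]
440 7
w7 [407.79  73.81]
332 3
(540, 600, 3)
(540, 600, 3)
[-0.31  0.52  0.01  1.79 -0.01  0.84  1.3 ]
224 [ 397.64 -279.42  224.  ] [ 396.47 -239.09  224.  ] 40.35387146202784
226 [ 397.85 -279.08  226.  ] [ 396.7  -239.42  226.  ] 39.67346733407763
228 [ 398.06 -278.73  228.  ] [ 396.92 -239.76  228.  ] 38.993063206127374
```

View pics/w67.png

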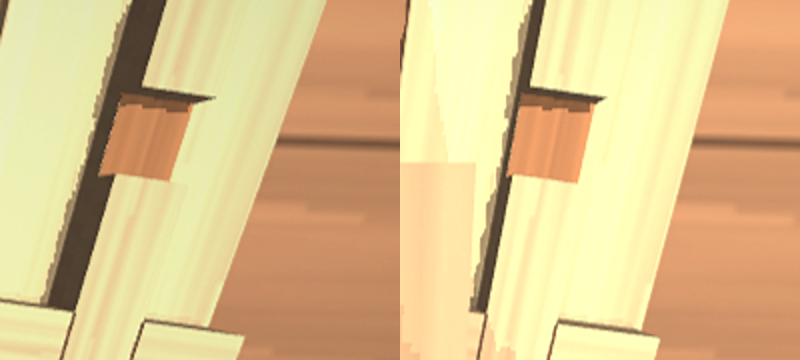

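```bash
cat > fr.py <<'E'
from h import *
import pickle
from scipy.optimize import least_squares
np.set_printoptions(precision=2,suppress=True)
a=pickle.load(open("w6.pkl","rb"));b=pickle.load(open("w7.pkl","rb"))
A=lambda p:np.array((440+(p[0]+.5)/2-.5,7+(p[1]+.5)/2-.5));B=lambda p:np.array((332+(p[0]-400+.5)/2-.5,3+(p[1]+.5)/2-.5))
D=[((-21,-20),(141,87),(530,87)),((-21,20),(215,97),(606,98)),((95,-20),(75,311),(487,315)),((95,20),(145,320),(559,320)),((95,80),(245,335),(660,337)),((21,-20),(114,177),(514,177)),((21,20),(187,184),(588,186))]
def W(q,f): c,s=np.cos(q[3]),np.sin(q[3]);return np.array([q[0]+c*f[0]-s*f[1],q[1]+s*f[0]+c*f[1],q[2]])
def r(q): return np.ravel([np.r_[proj(a,W(q,f))-A(p),proj(b,W(q,f))-B(k)] for f,p,k in D])
for f,p,k in D: print(f,*tri((a,A(p)),(b,B(k))))
s=least_squares(r,[424,230,44,-.1],loss="soft_l1");print(s.x,np.degrees(s.x[3]));print(r(s.x).reshape(-1,4))
E
python3 fr.py
```

```text
(-21, -20) [398.77 215.81  44.36] 0.01819863582926473
(-21, 20) [402.28 255.23  43.32] 0.2695724123021819
(95, -20) [513.63 203.67  44.43] 0.5681494667354627
(95, 20) [516.57 244.67  43.68] 0.5129908794475568
(95, 80) [523.81 302.26  45.39] 0.0798574889001884
(21, -20) [441.41 212.38  42.02] 0.19607363295597224
(21, 20) [444.29 252.21  41.8 ] 0.33795080528426524
[421.43 233.84  42.99  -0.1 ] -5.619193404116528
[[-0.67  0.12 -0.16  0.1 ]
 [ 0.13  0.61  0.46  0.01]
 [ 0.03  0.68  0.6  -0.34]
 [-0.8   0.62 -0.58  1.56]
 [-0.12 -0.29  0.63 -0.41]
 [ 0.33 -1.33 -0.19 -0.95]
 [ 0.23  0.24 -0.03 -0.45]]
```

```bash
python3 -m creep '[{"dx":-0.06,"dy":0.05,"dz":0,"rx":0,"ry":0,"rz":0.028,"grip":1},{"dx":-0.12,"dy":0.1,"dz":0,"rx":0,"ry":0,"rz":0.056,"grip":1},{"dx":-0.18,"dy":0.15,"dz":0,"rx":0,"ry":0,"rz":0.084,"grip":1},{"dx":-0.24,"dy":0.2,"dz":0,"rx":0,"ry":0,"rz":0.112,"grip":1},{"dx":-0.3,"dy":0.242,"dz":0,"rx":0,"ry":0,"rz":0.14,"grip":1}]'
python3 -m creep '[{"dx":0,"dy":0,"dz":0,"rx":0,"ry":0,"rz":0.028,"grip":1},{"dx":0,"dy":0,"dz":0,"rx":0,"ry":0,"rz":0.056,"grip":1},{"dx":0,"dy":0,"dz":0,"rx":0,"ry":0,"rz":0.078,"grip":1},{"dx":0,"dy":0,"dz":0,"rx":0,"ry":0,"rz":0.09,"grip":1},{"dx":0,"dy":0,"dz":0,"rx":0,"ry":0,"rz":0.09,"grip":1}]'
python3 -c "
from cell import *;import numpy as np
for i in range(1):print(ctrl.read_state()['qpos'])"
```

```text
clock: 11.7
eef_pos: [421.5, 239.3, 216.7]
tool_rot: [-3.141, -0.0, -2.23]
force: [0.1, 0.5, -1.6]
width: 39.2
gripper_force: 60.9
clock: 12.32
eef_pos: [422.3, 238.6, 216.5]
tool_rot: [-3.141, -0.001, -1.671]
force: [1.0, 0.2, -0.5]
width: 39.2
gripper_force: 60.9
[-0.28614972  0.43823724 -0.39975091  1.97485509  0.23951899  0.77402413
  2.21681933]
```

```bash
python3 -m creep '[{"dx":0,"dy":-0.001,"dz":-0.1,"rx":0,"ry":0,"rz":0,"grip":1},{"dx":0,"dy":-0.002,"dz":-0.2,"rx":0,"ry":0,"rz":0,"grip":1},{"dx":0,"dy":-0.002,"dz":-0.28,"rx":0,"ry":0,"rz":0,"grip":1},{"dx":0,"dy":-0.002,"dz":-0.34,"rx":0,"ry":0,"rz":0,"grip":1},{"dx":0,"dy":-0.002,"dz":-0.34,"rx":0,"ry":0,"rz":0,"grip":1}]'
python3 -m creep '[{"dx":0,"dy":0,"dz":-0.01,"rx":0,"ry":0,"rz":0,"grip":1},{"dx":0,"dy":0,"dz":-0.02,"rx":0,"ry":0,"rz":0,"grip":1},{"dx":0,"dy":0,"dz":-0.03,"rx":0,"ry":0,"rz":0,"grip":1},{"dx":0,"dy":0,"dz":-0.04,"rx":0,"ry":0,"rz":0,"grip":1},{"dx":0,"dy":0,"dz":-0.04,"rx":0,"ry":0,"rz":0,"grip":1}]'
python3 shot.py w8
python3 - <<'E'
from cell import *;import cv2,numpy as np
a=cv2.cvtColor(get_image("scene"),cv2.COLOR_RGB2BGR);cv2.imwrite("pics/s8.png",a)
w=cv2.imread("pics/w8.png")
s=cv2.resize(a[200:300,330:450],(480,400),interpolation=cv2.INTER_CUBIC)
w=cv2.resize(w[0:300,170:410],(320,400))
cv2.imwrite("pics/c8.png",cv2.convertScaleAbs(np.hstack([s,w]),alpha=1.2))
E
```

```text
clock: 12.95
eef_pos: [420.8, 238.1, 79.3]
tool_rot: [3.139, -0.003, -1.669]
force: [-0.4, 0.6, -0.5]
width: 38.9
gripper_force: 60.8
clock: 13.58
eef_pos: [421.3, 239.6, 64.3]
tool_rot: [3.141, -0.0, -1.667]
force: [0.3, 0.4, -1.8]
width: 38.8
gripper_force: 60.8
```

View pics/c8.png

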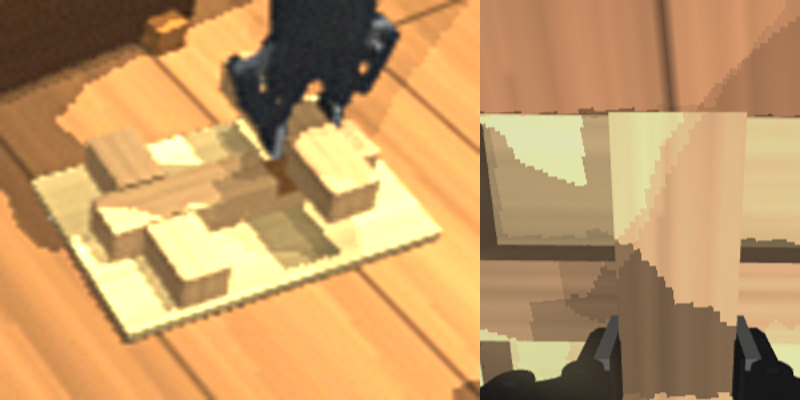

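Run:
```python
from h import *
import pickle
from cell import *
np.set_printoptions(precision=1,suppress=True)
c=pickle.load(open("w8.pkl","rb"));s=get_calibration("scene")
st=ctrl.read_state();print(st["eef_pos"],st["tool_rot"])
u=np.array([.098,.995])
for z in(89,91,93):
    A,B=onz(c,(266.75,84.5),z),onz(c,(369.5,84),z);print(z,A,B,np.linalg.norm(A-B),"centre",((A+B)/2)[:2]+80*u)
S=lambda p:(330+(p[0]+.5)/4-.5,200+(p[1]+.5)/4-.5)
# predicted +y end corners in scene for underside z=58, compare
n=np.array([-.995,.098])
for zz in(58,90):
  for k in(1,-1):
    X=np.r_[np.array([421.4,233.8])+80*u+20*k*n,zz];q=proj(s,X);print(zz,k,(q-[330,200])*4)
for X in [(421.4,233.8,44)]: print((proj(s,X)-[330,200])*4)
```

```text
[421.5 239.7  64.5] [ 3.1 -0.  -1.7]
89 [433.  153.7  89. ] [392.6 157.4  89. ] 40.52622146415752 centre [420.7 235.2]
91 [432.7 153.9  91. ] [393.  157.6  91. ] 39.847289435540794 centre [420.7 235.4]
93 [432.4 154.2  93. ] [393.4 157.8  93. ] 39.16835740692406 centre [420.7 235.6]
58 1 [369.9 207.1]
58 -1 [323.7 222.2]
90 1 [376.9 176.4]
90 -1 [330.  191.5]
[287.1 158. ]
```

```bash
python3 -m creep '[{"dx":0.001,"dy":-0.002,"dz":-0.004,"rx":0,"ry":0,"rz":0,"grip":1},{"dx":0.002,"dy":-0.004,"dz":-0.008,"rx":0,"ry":0,"rz":0,"grip":1},{"dx":0.002,"dy":-0.004,"dz":-0.011,"rx":0,"ry":0,"rz":0,"grip":1},{"dx":0.002,"dy":-0.004,"dz":-0.011,"rx":0,"ry":0,"rz":0,"grip":1},{"dx":0.002,"dy":-0.004,"dz":-0.011,"rx":0,"ry":0,"rz":0,"grip":1}]'
python3 -m creep '[{"dx":0,"dy":0,"dz":0,"rx":0,"ry":0,"rz":0,"grip":1},{"dx":0,"dy":0,"dz":0,"rx":0,"ry":0,"rz":0,"grip":1},{"dx":0,"dy":0,"dz":0,"rx":0,"ry":0,"rz":0,"grip":1},{"dx":0,"dy":0,"dz":0,"rx":0,"ry":0,"rz":0,"grip":1},{"dx":0,"dy":0,"dz":0,"rx":0,"ry":0,"rz":0,"grip":1}]'
python3 shot.py w9
python3 - <<'E'
import cv2,numpy as np
from cell import *
w=cv2.imread("pics/w9.png");a=cv2.cvtColor(get_image("scene"),cv2.COLOR_RGB2BGR)
cv2.imwrite("pics/c9.png",cv2.convertScaleAbs(np.hstack([cv2.resize(a[130:300,260:450],(447,400),interpolation=cv2.INTER_CUBIC),cv2.resize(w[0:300,170:410],(320,400))]),alpha=1.2))
E
```

```text
clock: 14.3
eef_pos: [422.3, 238.1, 60.1]
tool_rot: [-3.142, 0.0, -1.667]
force: [-0.9, 0.6, -0.7]
width: 38.7
gripper_force: 60.8
clock: 14.92
eef_pos: [422.3, 238.0, 60.1]
tool_rot: [3.142, -0.0, -1.667]
force: [-0.3, 0.0, -0.8]
width: 39.1
gripper_force: 60.8
```

View pics/c9.png

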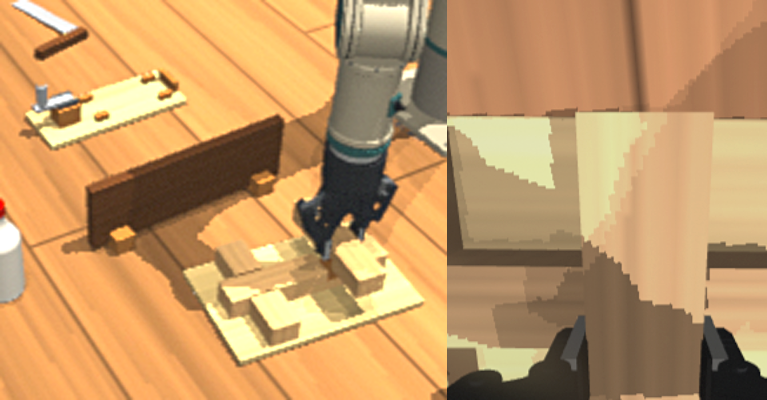

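The slat is held level and square across the rail, about 10 mm above the notch. The bolt is drawn, the holder is empty, and the panel and the items in view are undisturbed.

```bash
python3 -c "
from cell import ctrl
print(ctrl.finish_job())"
```

```text
the job is handed in; nothing more can be done
None
```

The job is handed in at about 15 s: the bolt is drawn to its stop, and the slat is still gripped, level and square across the rail, centred over the notch to within about 1 mm and about 10 mm above it by my camera measurements.

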